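# Free a dead microcentrifuge's lid with the release pin

### The job

The microcentrifuge has lost power with its lid locked. Take the orange-handled release pin from the black tube rack and push in the recessed lid release in the middle of the red ring with it until the lid pops up, then swing the lid right back against its stop and have the pin standing upright in a free place of the rack again. Leave the tubes, bottles, vials and tip box standing where they are.

Things in the scene. Friction and masses are not known exactly. Their poses are not given: they have to be found in the camera images.
- centrifuge: white compact microcentrifuge, fixed, 230 mm deep (x) x 200 mm wide (y). Origin: centre of its underside; x points from its front to its rear, y to its left, z up. Flat deck 112 mm up. In front (local x -115 to -45 mm) a control panel slopes 32 degrees, 68 mm high at the front edge, 112 mm at the deck: outward normal (-0.530, 0, 0.848). A knob 10 mm high sits at its right end
- release_mouth (a point): centre of the mouth of the lid-release hole, in the surface of the sloping panel near its left end (local -85, +60, +87 mm), ringed in red (ring 25 mm across). The hole is round, 11 mm wide, square to the panel; the red release button lies 6 mm down in it
- release_cap (a point): centre of the top of the red release button (8.4 mm across) down in the hole; it moves in with the button, square to the panel
- release (a joint): how far the lid release is pushed in (m): 0 out, 0.005 fully in. Spring: 1.8 N to start, 4.8 N fully in, and it springs out again. The lid latch lets go at about 0.0033
- lid (a joint): opening angle of the lid (rad): 0 shut and latched, 1.75 against its rear stop (leaning just past upright). Once unlatched a spring lifts it to about 0.45 in a little over a second and leaves it there; its stiff hinge then holds it at any angle and needs about 0.3 N m (2 N at the lip) to raise it further
- lid_hinge (a point): middle of the lid's hinge axis, which runs along the centrifuge's y (local 98, 0, 113 mm). The underside of the lid lies in the plane through this axis; the lid is 14 mm thick, 170 mm wide, and runs 145 mm forward of the axis when shut
- lid_lip (a point): middle of the front edge of the lid's blue finger lip, a tongue 70 mm wide and 7 mm thick that sticks 28 mm out of the lid's front edge; 173 mm from the hinge axis, 11.5 mm above the lid's underside plane; turns with the lid. A steel latch hook 30 mm wide hangs 21 mm below the lid, 130 to 142 mm from the hinge axis
- rack: black tube rack, fixed, 70 mm (x) x 130 mm (y) x 62 mm high. Origin: centre of its underside. Eight square holes 17 mm wide, 56 mm deep (floor 6 mm above the bench), at local x -15 and +15 mm and y -45, -15, +15 and +45 mm; three hold tubes, one the pin, the rest are free
- release_pin: steel pin with an orange ribbed handle, loose, 60 g, 150 mm long, standing upright, tip down, in a rack hole. Origin: the flat end of its tip; z runs up its axis to the top of the handle. Tip 4.5 mm thick for 28 mm, a short cone to 37 mm, then a 13 mm round barrel (the orange handle 86 to 148 mm from the tip)
- pin_tip (a point): the flat end of the pin's 4.5 mm tip
- pin_grip (a point): point on the pin's axis 118 mm above its tip, in the handle, a good place to grip
- tube_a: serum tube, amber with a yellow cap (16 mm wide), 13 mm thick, 85 mm high, loose in a rack hole, cap top 91 mm above the bench. Origin: centre of its foot, z up
- tube_b: another such tube
- tube_c: another such tube
- wash_bottle: white wash bottle with a red spout, 60 mm across, 163 mm high, spout reaching 45 mm along its own y, beside the release end of the centrifuge. Origin: centre of its foot
- reagent: white reagent bottle, 46 mm across, 95 mm high, on the other side of the centrifuge. Origin: centre of its foot
- vial_blue: small white vial with a blue cap, 24 mm across, 47 mm high, in front of the rack. Origin: centre of its foot
- vial_pink: the same with a pink cap
- tip_box: grey pipette-tip box with a clear lid, 75 x 85 x 52 mm high, between the centrifuge and the rack, towards the robot; between it and the base lies a fixed keyboard 20 mm high. Other fixed bench equipment, up to 145 mm high, stands along the back and far sides. Origin: centre of its underside
There are look-alikes about, which are no part of the job. What is shaped like the rack but turquoise or yellow is not meant.

How it is judged:
By the outcome, as a careful person would: the job done as asked, in the order asked, and still so for the second after the job is handed in, with the robot touching nothing.
It also fails if it takes over 72 s, if anything falls off the work surface, if the arm or the gripper's body presses on something with over 40 N, if the wrist force passes 120 N, or if a joint passes its speed limit or range.

### The arm

A 6-joint arm with a two-finger parallel gripper is mounted at the origin on the work surface. World frame = base frame: x ahead of the robot, y to its left, z up, the work surface at z = 0. Lengths are in mm, angles in rad, forces in N, time in s.
With the tool pointing down it reaches from about 350 to 950 mm from the base axis. Payload 17.4 kg.
Tool frame: the origin (TCP) lies on the centre line of the jaws, within the pads' length; the fingertips stand 25 mm ahead of it and the grasp point (between the pads) lies 6 mm ahead of it (robot.nose_length is the y of the fingertips in the tool frame, in mm); y points along the fingers, x is the direction in which the jaws open and shut, and the axes are right-handed (so a half turn about y gives the same grasp; the last joint's range is limited). The gripper opens to 93 mm and grips with 3 to 60 N. Pads are 15 mm wide; open, the fingers measure 128 mm over their backs; the gripper's body (75 mm by 188 mm) begins 65 mm behind the grasp point.
Start: joints at [1.132, 0.116, 1.442, -0, 1.584, -0.038], TCP at [263.363, 621.508, 243.646] pointing down, gripper open.
Joint ranges: [-2.83, 2.83], [-0.83, 2.19], [0.07, 2.5], [-1.14, 4.28], [0.01, 3], [-2.97, 2.97]. Speed limits (rad/s): [1.89, 1.89, 2.22, 3.14, 3.14, 3.14].

### API

Orientations are given as a unit quaternion [x, y, z, w].
In Python, from workcell import robot, monitor, optics, job gives the robot as it stands. Calls block until the motion is done:
- robot.goto(position, orientation): joint-space move of the TCP to a pose.
- robot.move_straight(position, orientation=None, vel=150, stop_force=None): straight line of the TCP; orientation=None keeps the orientation; vel is the mean speed in mm/s. With stop_force (N) it stops when the force on the tool has changed by that much, and returns True; else False.
- robot.move_j(angles): joint-space move.
- robot.gripper_open() and robot.gripper_close(): open the fingers fully, or close them until they stop; the grip force is fixed at half the most.
- robot.hold(seconds).
- robot.solve_ik(position, orientation): joint angles nearest the present ones, or None.
- monitor.state(): the state.
- optics.snapshot(name): name is "side" or "top"; returns (picture, depth): 480x640x3 uint8, blue, green, red; 480x640 float32, mm along the optical axis (not along the pixel's ray), 0 where there is no reading.
- optics.get_calibration(name): a dict with "fx", "fy", "cx", "cy" (pixels), "camera_from_world" (4x4, takes a point from world to camera coordinates). Camera axes: x right, y up, looking along -z (the intrinsics and any distortion apply to the point x, -y, -z); pixel columns grow to the right and rows downward; lengths in mm; the calibration is good to about 2 mm. A picture is of the moment at which its call begins. get_calibration takes no time and is no camera call.
A pose or a line that the arm cannot do raises robot.PlanningError and nothing moves.
- job.finish_job(): hands the job in, once; it reports no verdict.
The state is a dict: "time": time; "qpos": joint angles; "qvel": joint speeds; "effort": joint torques, N m; "tcp_pos": TCP position; "tool_rot": TCP orientation; "ft_force": force on the tool from outside, world axes, zero at the start; "ft_torque": the same for the moment, N m; "finger_gap": finger opening in mm.
Only numpy, scipy, OpenCV 4.12 (cv2) and the standard library are available. Lean on these libraries where they do the work, as an engineer would, in place of code of your own. Each camera call takes 0.05 s, during which the arm holds its last target. There are 200 camera calls.

## Working session

There is one attempt and no reset: what is moved stays moved. The work goes in short steps, each a Python script; the robot and the scene stay as the last script left them, time stands still between calls to the robot, and variables do not carry over. Pictures are saved under pics/ and viewed, about 8 in all and at most 12, crops included, and the job is handed in when it is done.

```bash
ls; mkdir -p pics; cat > h.py <<'E'
import numpy as np, cv2
from workcell import robot, monitor, optics, job
def snap(n, f=None):
    im,d=optics.snapshot(n)
    if f: cv2.imwrite('pics/'+f,im); np.save('pics/'+f+'.npy',d)
    return im,d
def cal(n):
    c=optics.get_calibration(n); return c, np.array(c["camera_from_world"])
def ray(n,u,v):
    c,T=cal(n); K=np.array([[c['fx'],0,c['cx']],[0,c['fy'],c['cy']],[0,0,1.]])
    D=np.array(c.get('dist',c.get('distortion',np.zeros(5))),float)
    p=cv2.undistortPoints(np.array([[[u,v]]],float),K,D)[0,0]
    R=T[:3,:3]; o=-R.T@T[:3,3]; return o, R.T@np.array([p[0],-p[1],-1.])
def onz(n,u,v,z):
    o,d=ray(n,u,v); return o+d*(z-o[2])/d[2]
def pt(n,u,v,depth):
    o,d=ray(n,u,v); return o+d*depth
def proj(n,P):
    c,T=cal(n); q=T[:3,:3]@np.array(P,float)+T[:3,3]; return c['cx']+c['fx']*q[0]/-q[2], c['cy']-c['fy']*q[1]/-q[2]
def cloud(n,d):
    c,T=cal(n); v,u=np.mgrid[0:480,0:640]
    q=np.stack([(u-c['cx'])/c['fx']*d,-(v-c['cy'])/c['fy']*d,-d],-1)
    return (q-T[:3,3])@T[:3,:3]
E
python3 - <<'E'
from h import *
for n in('top','side'):
    snap(n,n+'0.png'); c,T=cal(n); print({k:c[k] for k in c if k!='camera_from_world'}); print(T.round(3))
print(monitor.state())
E
```

```text
pics
{'fx': 518.4557239297899, 'fy': 518.4557239297899, 'cx': 315.59142554272285, 'cy': 242.80284013883548}
[[ 5.00000e-02 -9.99000e-01  0.00000e+00 -1.76060e+01]
 [ 9.74000e-01  4.90000e-02  2.20000e-01 -5.77216e+02]
 [-2.20000e-01 -1.10000e-02  9.75000e-01 -9.90817e+02]
 [ 0.00000e+00  0.00000e+00  0.00000e+00  1.00000e+00]]
{'fx': 503.4257965975637, 'fy': 503.4257965975637, 'cx': 319.80231488889274, 'cy': 235.05317291530903}
[[ 6.71000e-01 -7.41000e-01 -9.00000e-03 -4.04879e+02]
 [ 5.01000e-01  4.44000e-01  7.43000e-01 -3.41405e+02]
 [-5.46000e-01 -5.03000e-01  6.70000e-01 -7.75532e+02]
 [ 0.00000e+00  0.00000e+00  0.00000e+00  1.00000e+00]]
{'time': 0.1, 'qpos': array([ 1.13221799e+00,  1.16436156e-01,  1.44220552e+00,  3.33467955e-05,
        1.58399973e+00, -3.78209287e-02]), 'qvel': array([ 0.0013376 , -0.00033745, -0.003918  , -0.00108764, -0.00020641,
       -0.00022738]), 'effort': array([ 6.15618646e-04, -7.22889161e+01, -6.23869944e+01,  7.80436909e-02,
        2.25960219e-02, -4.46268166e-05]), 'tcp_pos': array([263.27283417, 621.36637879, 242.97586226]), 'tool_rot': array([ 0.58969856,  0.39015268, -0.39079825, -0.58933285]), 'ft_force': array([ 0.7401577 , -0.16935474,  1.5343728 ]), 'ft_torque': array([-0.0048743 ,  0.07709694, -0.02328035]), 'finger_gap': 92.8638408427363}
```

View pics/top0.png

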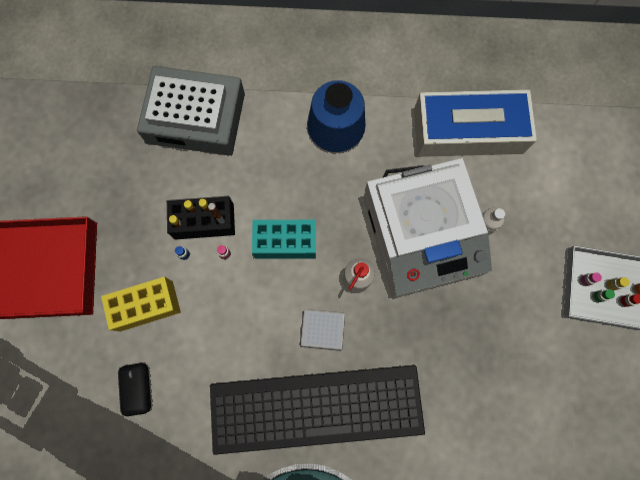

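View pics/side0.png

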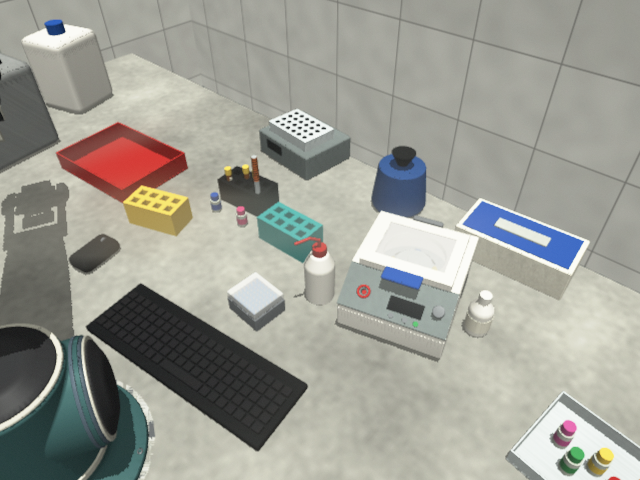

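Top: black rack at (200,217), turquoise (284,240), yellow (140,303), tip box (322,330), wash bottle (358,275), centrifuge (430,230) with red ring at (413,274). In the side view the ring is at (363,291) and the orange-handled pin at about (255,170) in the black rack. Could be mistaken for the pin: amber tubes with yellow caps (173,219), (188,204), (203,203). For the ring: the red spout (360,270). For the rack: the turquoise and yellow ones. One composite close crop checks these choices.

```bash
python3 - <<'E'
from h import *
t=cv2.imread('pics/top0.png');s=cv2.imread('pics/side0.png')
cr=lambda im,x,y,w,h:cv2.resize(im[y:y+h,x:x+w],(400,300),interpolation=cv2.INTER_CUBIC)
a=np.vstack([np.hstack([cr(t,160,185,80,60),cr(s,205,150,80,60)]),np.hstack([cr(t,375,225,120,90),cr(s,330,240,120,90)])])
cv2.imwrite('pics/crop1.png',a)
for n,im in(('top',t),('side',s)):
    d=np.load(f'pics/{n}0.png.npy'); P=cloud(n,d)
    hsv=cv2.cvtColor(im,cv2.COLOR_BGR2HSV); H,S,V=cv2.split(hsv)
    for nm,m in dict(red=((H<8)|(H>172))&(S>130)&(V>70),orange=(H<22)&(S>90)&(V>50),yellow=(H>22)&(H<32)&(S>120)&(V>100),blue=(H>105)&(H<125)&(S>130)&(V>90)).items():
        k,l,st,ce=cv2.connectedComponentsWithStats(m.astype('uint8'))
        for i in range(1,k):
            if 15<st[i,4]<2500: print(n,nm,st[i],ce[i].round(1),np.median(P[l==i],0).round(0))
E
```

```text
top red [ 94 252   2  15  16] [ 94.1 258.8] [533. 483.   6.]
top red [349 263  20  27 210] [359.2 272.3] [511. -73. 135.]
top red [407 269  12  12  74] [412.8 274.4] [ 519. -183.   87.]
top red [ 93 274   1  19  19] [ 93. 283.] [480. 477.   5.]
top red [633 294   7   9  54] [636.4 298.1] [ 498. -639.   53.]
top red [ 92 296   1  18  18] [ 92.  304.5] [435. 474.   5.]
top orange [349 262  20  28 229] [359.2 272.3] [511. -73. 135.]
top orange [407 269  13  12  92] [412.5 274.3] [ 520. -182.   87.]
top orange [633 284   7  20 111] [636.5 294.2] [ 505. -644.   48.]
top yellow [199 198   8   9  53] [202.2 202.2] [644. 244.  91.]
top yellow [184 200   8   8  52] [187.3 203.7] [640. 273.  91.]
top yellow [169 215   8   8  51] [172.5 218.6] [607. 299.  91.]
top yellow [ 101  277   72   53 1886] [136.8 303. ] [437. 360.  62.]
top yellow [620 278   9   9  66] [624.  281.6] [ 531. -617.   52.]
top blue [ 312   81   52   47 1145] [337.8 107.9] [849. -22. 111.]
top blue [424 241  38  22 512] [442.8 251. ] [ 559. -232.  128.]
top blue [175 247   9   8  53] [178.9 250.2] [552. 292.  48.]
side red [
[... 536 characters left out ...]
] [363.2 290.8] [ 517. -185.   86.]
side orange [362 289   4   5  17] [363.5 291.4] [ 521. -182.   79.]
side orange [609 477  11   3  27] [613.7 478.2] [ 502. -638.   52.]
side yellow [242 165   7   8  50] [245.2 168.6] [635. 268.  85.]
side yellow [225 167   7   8  45] [227.8 170.6] [603. 294.  84.]
side yellow [ 124  186   64   46 1133] [157.  205.8] [427. 342.  58.]
side yellow [597 448  17  16 195] [604.7 455.6] [ 526. -618.   51.]
side yellow [589 459  17  15  94] [595.  468.2] [ 519. -618.   20.]
side blue [ 45  20  18  15 201] [53.7 26.8] [ 611. 1062.  240.]
side blue [379 155  47  25 566] [402.6 168.6] [846. -40. 108.]
side blue [382 267  41  22 480] [401.9 277.3] [ 558. -236.  126.]
```

View pics/crop1.png

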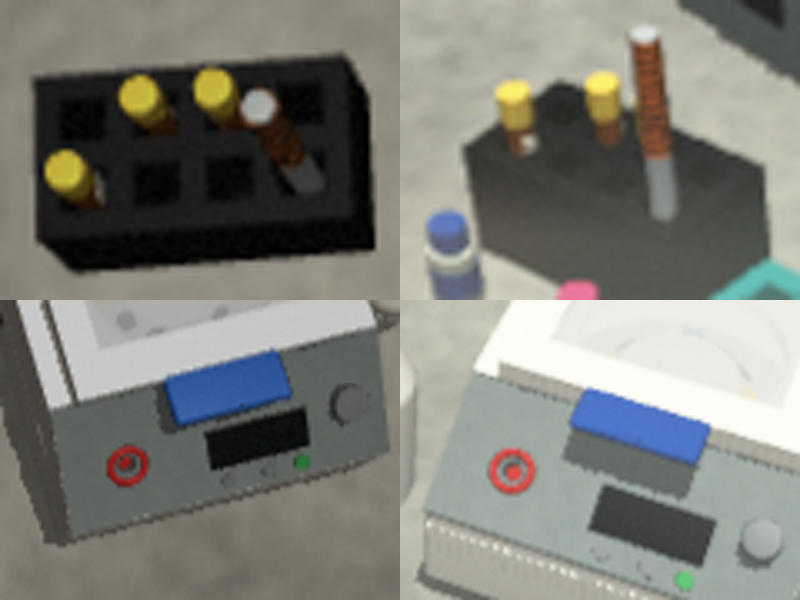

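Crop: the pin (white top, ribbed orange handle, steel barrel) stands in the black rack's front right hole, top-view (212,206) at its top. The tubes are front-left, back 2nd and back 3rd. The ring around the red button is at top (413,274), clearly not the spout. Next I'll fit the rack, the panel and the ring numerically.

```bash
python3 - <<'E'
from h import *
from scipy.optimize import least_squares
def tri(a,b):
    (o1,d1),(o2,d2)=ray('top',*a),ray('side',*b)
    s=np.linalg.lstsq(np.stack([d1,-d2],1),o2-o1,rcond=None)[0]
    p,q=o1+d1*s[0],o2+d2*s[1]; return (p+q)/2, np.linalg.norm(p-q)
print('ring',tri((412.7,274.3),(363.2,290.9)))
print('pintop tri',tri((212.2,206.4),(254,157)), onz('top',212.2,206.4,156),onz('side',254,157,156))
print('lip',tri((442.8,251),(401.9,277.3)))
t=cv2.imread('pics/top0.png')
for n in('top','side'):
    d=np.load(f'pics/{n}0.png.npy'); P=cloud(n,d).reshape(-1,3); P=P[d.ravel()>0]
    # rack
    m=(abs(P[:,0]-620)<80)&(abs(P[:,1]-255)<100)&(abs(P[:,2]-62)<4)
    print(n,'rack',cv2.minAreaRect(P[m][:,:2].astype('f4')),np.median(P[m][:,2]))
    m=(abs(P[:,0]-620)<250)&(abs(P[:,1]+230)<140)&(abs(P[:,2]-128)<4)
    r=cv2.minAreaRect(P[m][:,:2].astype('f4')); print('lid',r,np.median(P[m][:,2]))
    # panel
    m=(np.linalg.norm(P-[519,-184,87],axis=1)<60)&(np.linalg.norm(P-[519,-184,87],axis=1)>16)
    Q=P[m]
    for _ in range(15):
        c=Q.mean(0); nn=np.linalg.svd(Q-c)[2][2]; nn*=np.sign(nn[2]); 
        e=abs((P[m]-c)@nn); Q=P[m][e<max(1.5,np.percentile(e,60))]
    print('panel n',nn,'yaw deg',np.degrees(np.arctan2(-nn[1],-nn[0])),len(Q),'plane z at ring', c[2]-((np.array([519,-184])-c[:2])@nn[:2])/nn[2])
E
```

```text
ring (array([ 519.0575691 , -183.36442676,   83.06871563]), np.float64(0.16704301609696562))
pintop tri (array([618.92208394, 209.5031698 , 150.17618667]), np.float64(0.018106926473353515)) [617.2236958 208.213637  156.       ] [613.28765378 202.46040237 156.        ]
lip (array([ 560.80203309, -233.8852092 ,  121.3282324 ]), np.float64(0.5277283757238548))
top rack ((627.5151977539062, 256.7504577636719), (71.61735534667969, 130.12969970703125), 7.024950981140137) 62.442870504049495
lid ((632.3746948242188, -187.33355712890625), (192.49781799316406, 228.753662109375), 9.529925346374512) 126.83127585256757
panel n [-0.51369298 -0.1592708   0.84306129] yaw deg 17.226079419345744 1098 plane z at ring 86.48320029211321
side rack ((624.09521484375, 253.48391723632812), (72.27124786376953, 133.26077270507812), 7.52513313293457) 59.35855080601366
lid ((622.9185791015625, -178.43418884277344), (188.14486694335938, 237.7355194091797), 17.401535034179688) 124.97656332157426
panel n [-0.50790447 -0.14912126  0.84840786] yaw deg 16.362291545826658 1631 plane z at ring 85.64628721888259
```

```bash
cat >> h.py <<'E'
from scipy.spatial.transform import Rotation as Rn
def quat(d,x):
    d=np.array(d,float)/np.linalg.norm(d); x=np.array(x,float); x-=d*(x@d); x/=np.linalg.norm(x)
    return Rn.from_matrix(np.stack([x,d,np.cross(x,d)],1)).as_quat()
YAW=np.radians(16.6); RC=Rn.from_euler('z',YAW).as_matrix()
RACK=np.array([627.5,256.75,0]); RR=Rn.from_euler('z',np.radians(7.0)).as_matrix()
N=RC@np.array([-.530,0,.848]); CY=RC@np.array([0,1,0.])
def hole(x,y): return RACK+RR@np.array([x,y,0])
E
python3 - <<'E'
from h import *
ring=onz('top',412.7,274.3,87); O=ring-RC@[-85,60,87]
print('ring',ring,'O',O,'lip pred px',proj('top',O+RC@[-61,0,128]),'hole',hole(-15,-45))
for n in('top','side'): T=cal(n)[1]; print(n,'cam',-T[:3,:3].T@T[:3,3])
st=monitor.state(); print(Rn.from_quat(st['tool_rot']).as_matrix().round(2))
H=hole(-15,-45)
for s in(1,-1):
    for nm,p,q in(('grasp',[H[0],H[1],130],quat([0,0,-1],s*CY)),('press',ring+N*118,quat(-N,s*CY)),
      ('lid0',O+RC@[-53,0,164]+RC@[-.707,0,.707]*25,quat(RC@[.707,0,-.707],s*CY)),('lid1',O+RC@[100,0,270]+RC@[-.707,0,.707]*25,quat(RC@[.707,0,-.707],s*CY))):
        j=robot.solve_ik(list(p),list(q)); print(s,nm,None if j is None else np.round(j,2))
E
```

```text
ring [ 518.4471604  -182.70583186   87.        ] O [ 617.04588128 -215.9216751     0.        ] lip pred px (np.float64(443.4587428485574), np.float64(251.30270113719342)) hole [618.09592818 210.25738303   0.        ]
top cam [ 3.45005159e+02 -2.00089189e-01  1.09369897e+03]
side cam [  19.2389652  -538.5596483   769.10189872]
[[ 0.39 -0.   -0.92]
 [ 0.92 -0.    0.39]
 [-0.   -1.    0.  ]]
1 grasp [ 0.29  0.12  1.62 -0.    1.4  -1.57]
1 press [-0.72 -0.49  2.12  0.5   1.23 -2.68]
1 lid0 [-0.73 -0.28  2.05  0.77  1.05 -2.88]
1 lid1 [-0.5  -0.11  1.73  0.63  1.01 -2.56]
-1 grasp [ 0.29  0.12  1.62 -0.    1.4   1.57]
-1 press [-0.72 -0.49  2.12  0.5   1.23  0.46]
-1 lid0 [-0.73 -0.28  2.05  0.77  1.05  0.26]
-1 lid1 [-0.5  -0.11  1.73  0.63  1.01  0.58]
```

```bash
python3 - <<'E'
from h import *
q=quat([0,0,-1],-CY)
robot.goto([617.6,209.2,260],q); robot.move_straight([617.6,209.2,130],vel=150)
robot.gripper_close(); s=monitor.state(); print(s['finger_gap'],s['tcp_pos'],s['time'])
robot.move_straight([617.6,209.2,320],vel=200)
ring=onz('top',412.7,274.3,87); qp=quat(-N,-CY)
robot.goto(ring+N*300,qp); robot.move_straight(ring+N*148,vel=200)
s=monitor.state(); print(s['finger_gap'],s['tcp_pos'],s['time'],s['ft_force'])
t,_=snap('top','top1.png');d,_=snap('side','side1.png')
cr=lambda im,x,y,w,h:cv2.resize(im[y:y+h,x:x+w],(400,600),interpolation=cv2.INTER_CUBIC)
cv2.imwrite('pics/crop2.png',np.hstack([cr(t,370,190,80,120),cr(d,325,200,80,120)]))
print(proj('top',ring+N*24),proj('side',ring+N*24))
E
```

```text
12.164137584106737 [617.59893451 209.17090368 130.01042843] 4.3
12.683439523808557 [ 443.37704793 -205.19868582  213.45192321] 8.1333 [-0.6708376   0.21013769 -0.14808185]
(np.float64(416.4781542957033), np.float64(278.95360279704573)) (np.float64(360.70094543853946), np.float64(286.5999717546845))
```

View pics/crop2.png

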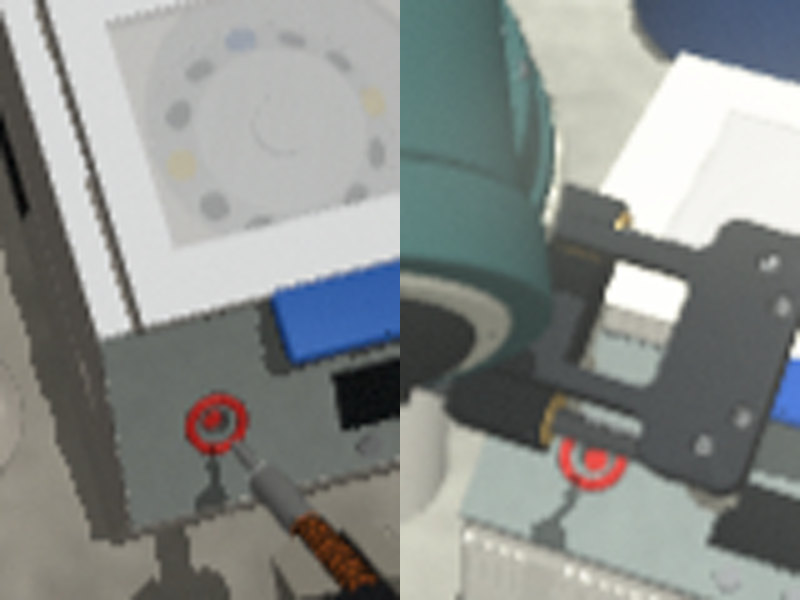

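Crop (picture 4): in the top view the pin tip is at about (417.4,278.6), predicted (416.5,279.0), with the ring at (413,274). The side view is blocked by the gripper. I'll move closer and compare tip with hole directly in the top view.

```bash
python3 - <<'E'
from h import *
ring=onz('top',412.7,274.3,87)
robot.move_straight(ring+N*130,vel=100)
t,d=snap('top','top2.png')
cv2.imwrite('pics/crop3.png',cv2.resize(t[258:294,396:444],(800,600),interpolation=cv2.INTER_CUBIC))
print(proj('top',ring+N*6),proj('top',ring),proj('top',ring+N*34))
E
```

```text
(np.float64(413.62874420539356), np.float64(275.44394656588645)) (np.float64(412.70000000000005), np.float64(274.29999999999995)) (np.float64(418.10343618384775), np.float64(280.9554840725825))
```

View pics/crop3.png

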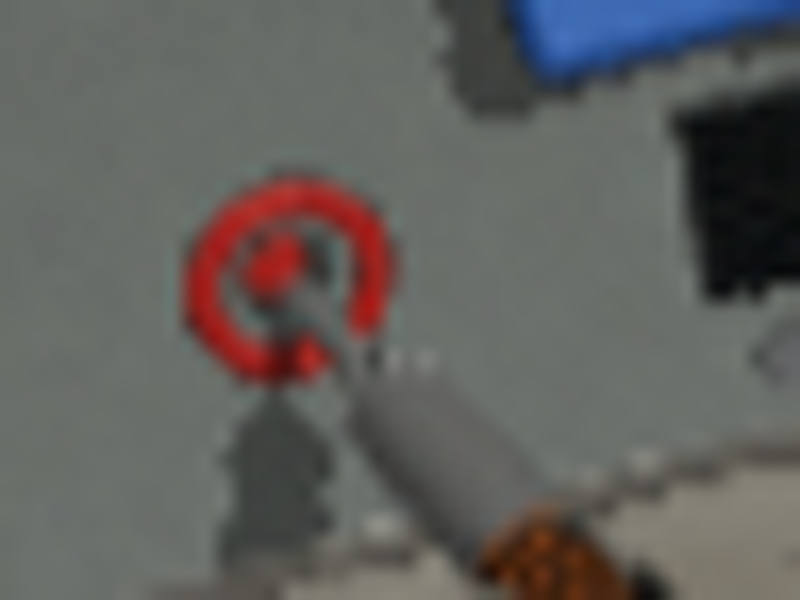

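Picture 5: the tip ends at about (413.3,274.9), predicted (413.6,275.4), and points into the ring centre (412.9,274.3). That is within about 1 mm, against 3 mm clearance, so I insert with a force guard.

```bash
python3 - <<'E'
from h import *
ring=onz('top',412.7,274.3,87)
off=lambda: round(float((np.array(monitor.state()['tcp_pos'])-ring)@N-124),2)
f0=monitor.state()['ft_force']@N
for tgt in (-4,-6,-7,-8,-9,-10,-11,-12,-13):
    r=robot.move_straight(ring+N*(124+tgt),vel=25,stop_force=9)
    s=monitor.state(); f=s['ft_force']@N-f0; print(tgt,r,off(),round(f,2),(s['ft_force']-N*(s['ft_force']@N)).round(2),s['finger_gap'].round(1))
    if f>8 or (tgt==-4 and f>2.5): break
robot.hold(.8); t,d=snap('top','top3.png'); P=cloud('top',d)
u,v=map(int,proj('top',ring+RC@[24,-60,41])); print('lip px depth pt',P[251,443],monitor.state()['time'])
E
```

```text
Traceback (most recent call last):
AttributeError: 'float' object has no attribute 'round'
```

```bash
python3 - <<'E'
from h import *
ring=onz('top',412.7,274.3,87)
off=lambda: round(float((np.array(monitor.state()['tcp_pos'])-ring)@N-124),2)
for tgt in (-4,-6,-7,-8,-9,-10,-11,-12,-13):
    r=tgt!=-4 and robot.move_straight(ring+N*(124+tgt),vel=25,stop_force=9)
    s=monitor.state(); f=s['ft_force']@N; print(tgt,r,off(),round(f,2),(s['ft_force']-N*f).round(2),s['finger_gap'])
    if f>8 or (tgt==-4 and f>2.5): break
robot.hold(.8); t,d=snap('top','top3.png'); P=cloud('top',d)
print('lip px depth pt',P[251,443],monitor.state()['time'])
E
```

```text
-4 False -4.07 0.75 [ 0.31 -0.27  0.14] 12.750132457822623
-6 False -6.06 0.33 [-0.66 -0.55 -0.5 ] 12.44842201703012
-7 False -6.88 1.59 [-0.71 -0.1  -0.44] 12.46279135254058
-8 False -7.94 2.62 [-0.1  -0.54 -0.15] 12.188553575749479
-9 False -8.98 2.88 [0.27 0.47 0.25] 12.296240366581817
-10 False -10.13 1.19 [0.14 0.35 0.15] 12.048865571594234
-11 False -10.97 4.64 [-0.19  0.89  0.05] 12.524116335421395
-12 False -11.71 8.3 [0.03 0.64 0.13] 12.25954714694528
lip px depth pt [ 563.61556992 -237.34092419  107.78829248] 11.7667
```

The spring force profile fits (1.6 N rising to 4.6 N, then the bottom stop), and the depth at the lip pixel has changed, so the lid has popped. Next I return the pin to its hole and look at both views.

```bash
python3 - <<'E'
from h import *
ring=onz('top',412.7,274.3,87); q=quat([0,0,-1],-CY)
robot.move_straight(ring+N*300,vel=200)
robot.goto([617.6,209.2,320],q); robot.move_straight([617.6,209.2,200],vel=200)
r=robot.move_straight([617.6,209.2,131],vel=100,stop_force=8)
s=monitor.state(); print(r,s['tcp_pos'],s['ft_force'])
if not r:
    robot.gripper_open(); robot.move_straight([617.6,209.2,250],vel=250)
t,_=snap('top','top4.png');d,_=snap('side','side4.png'); print(monitor.state()['time'])
cr=lambda im,x,y,w,h:cv2.resize(im[y:y+h,x:x+w],(400,300),interpolation=cv2.INTER_CUBIC)
cv2.imwrite('pics/crop4.png',np.vstack([np.hstack([cr(t,160,185,80,60),cr(d,205,150,80,60)]),np.hstack([cr(t,350,140,160,120),cr(d,330,160,160,120)])]))
E
```

```text
True [616.94263758 209.01413029 129.57840448] [-0.34568137 -0.56643726  6.30918134]
16.225
```

View pics/crop4.png

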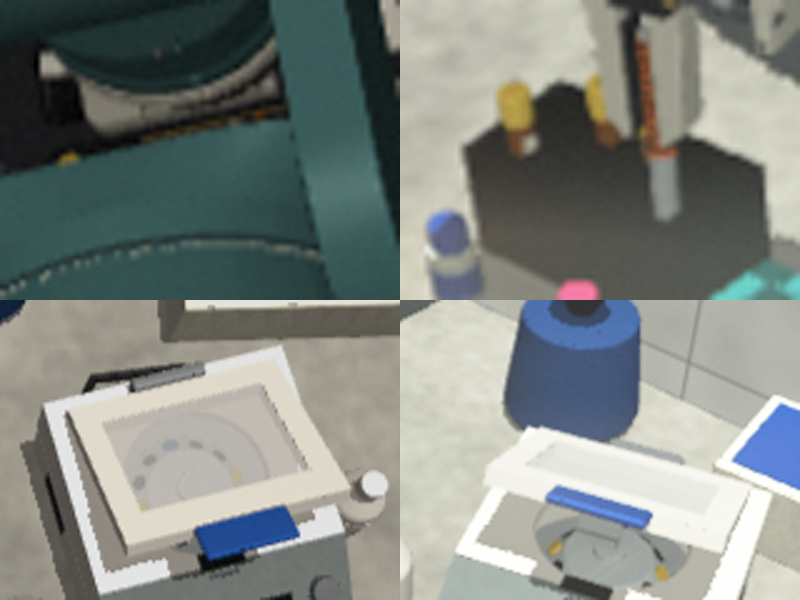

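Picture 6: the lid stands ajar, with its lip up. The pin is seated in its front right hole; the stop at z 129.6 matches the floor. I release it, then swing the lid with closed fingers under the lip.

```bash
python3 - <<'E'
from h import *
robot.gripper_open(); p=monitor.state()['tcp_pos']; robot.move_straight([p[0],p[1],300],vel=250)
robot.gripper_close()
ring=onz('top',412.7,274.3,87); O=ring-RC@[-85,60,87]; H=O+RC@[98,0,113]
d=RC@np.array([.7071,0,-.7071]); q=quat(d,-CY)
def tcp(th,r,h): return H+RC@(r*np.array([-np.cos(th),0,np.sin(th)])+h*np.array([np.sin(th),0,np.cos(th)]))-25*d
a=tcp(.45,161,-22)
robot.goto(a-d*140,q); r=robot.move_straight(a,vel=150,stop_force=8); print('entry',r,monitor.state()['ft_force'],monitor.state()['time'])
if not r:
    for th in np.arange(.45,1.70,.1):
        if robot.move_straight(tcp(th,161,-6),vel=90,stop_force=15): print('stop',th,monitor.state()['ft_force']); break
        s=monitor.state(); print(round(th,2),s['ft_force'].round(1))
    else:
        r=robot.move_straight(tcp(1.75,161,-4),vel=60,stop_force=15)
        r=r or robot.move_straight(tcp(1.75,161,14),vel=30,stop_force=10)
        s=monitor.state(); rel=RC.T@(s['tcp_pos']+25*d-H); print('end',r,s['ft_force'],rel,s['time'])
snap('top','top5.png');snap('side','side5.png')
E
```

```text
entry False [ 0.05183712 -0.2617201   0.38291198] 22.7333
0.45 [-1.1 -0.8  0.2]
0.55 [0.2 0.2 0.3]
0.65 [-0.6 -0.7 -0.1]
0.75 [ 0.8  0.2 -0.3]
0.85 [ 0.4 -0.2  0.4]
0.95 [-0.7  0.1  0. ]
1.05 [-0.1  0.3  0.6]
1.15 [-0.2 -0.6 -1.2]
1.25 [-0.  -0.8 -1.4]
1.35 [-0.5 -0.2  0.6]
1.45 [ 0.5  1.1 -0.1]
1.55 [-0.6  1.   0.4]
1.65 [-0.4 -0.3 -0.6]
end True [-14.09433672  -2.01447968   6.35304744] [ 3.37015647e+01 -1.40010689e-01  1.57440434e+02] 27.8167
```

```bash
python3 - <<'E'
from h import *
p=np.array(monitor.state()['tcp_pos']); robot.move_straight(p+RC@[-40,0,0],vel=80)
robot.move_straight(p+RC@[-130,0,90],vel=200)
robot.move_j([1.132,.116,1.442,0,1.584,.5])
t,dt=snap('top','top6.png');d,ds=snap('side','side6.png'); print(monitor.state()['time'])
cr=lambda im,x,y,w,h:cv2.resize(im[y:y+h,x:x+w],(400,300),interpolation=cv2.INTER_CUBIC)
cv2.imwrite('pics/crop5.png',np.vstack([np.hstack([cr(t,160,185,80,60),cr(d,205,150,80,60)]),np.hstack([cr(t,290,110,240,180),cr(d,290,120,240,180)])]))
ring=onz('top',412.7,274.3,87); O=ring-RC@[-85,60,87]; H=O+RC@[98,0,113]
for n,D in(('top',dt),('side',ds)):
    P=(cloud(n,D)-H)@RC; m=(abs(P[...,1])<80)&(P[...,2]>30)&(P[...,2]<190)&(abs(P[...,0])<90)&(D>0); Q=P[m]
    # underside faces the cameras
    k=np.polyfit(Q[:,2],Q[:,0],1); 
    for _ in range(5):
        e=Q[:,0]-np.polyval(k,Q[:,2]); Q2=Q[abs(e)<8]; k=np.polyfit(Q2[:,2],Q2[:,0],1)
    print(n,len(Q),'lid angle',np.pi/2+np.arctan(k[0]),'offset',k[1])
# displacement of loose things: compare with start
for n,a in(('top',t),('side',d)):
    b=cv2.imread(f'pics/{n}0.png'); df=(cv2.absdiff(a,b).max(2)>50).astype('uint8')
    k,l,st,ce=cv2.connectedComponentsWithStats(df)
    print(n,[list(map(int,x)) for x in st[1:] if x[4]>12])
E
```

```text
32.6583
top 3325 lid angle 1.7209843330517924 offset 10.044578627578174
side 5265 lid angle 1.7075298618365289 offset 9.9533297410013
top [[372, 119, 104, 66, 1938], [377, 167, 83, 89, 521], [452, 173, 18, 26, 204], [356, 183, 10, 13, 76], [404, 184, 58, 79, 1471], [414, 196, 8, 5, 27], [425, 196, 6, 4, 17], [207, 200, 8, 5, 23], [407, 201, 6, 6, 25], [435, 200, 6, 5, 17], [208, 205, 7, 5, 27], [403, 210, 6, 6, 28], [443, 217, 4, 7, 20], [403, 220, 7, 6, 37], [410, 228, 6, 6, 31], [418, 233, 9, 7, 42], [17, 374, 26, 33, 449], [3, 397, 13, 11, 71], [0, 409, 22, 14, 143]]
side [[0, 56, 18, 35, 291], [0, 113, 3, 8, 17], [386, 141, 102, 86, 3069], [251, 156, 9, 20, 66], [50, 181, 18, 8, 53], [22, 182, 19, 10, 95], [461, 199, 19, 33, 212], [34, 208, 20, 18, 190], [14, 215, 8, 13, 80], [23, 215, 9, 4, 25], [376, 216, 93, 45, 508], [443, 220, 14, 4, 18], [359, 233, 93, 67, 2405], [407, 260, 12, 5, 16]]
```

View pics/crop5.png

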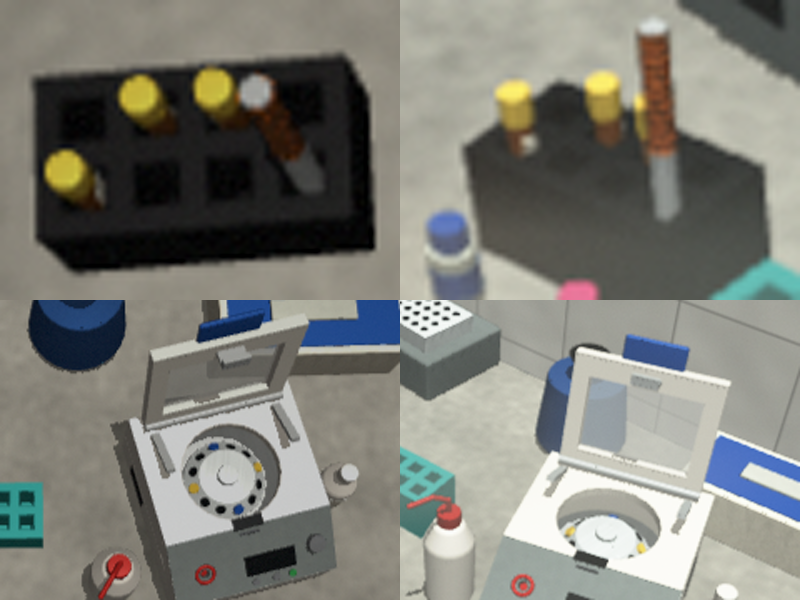

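```bash
python3 - <<'E'
from h import *
ring=onz('top',412.7,274.3,87); O=ring-RC@[-85,60,87]; H=O+RC@[98,0,113]
for n,box in(('top',(400,105,60,45)),('side',(405,130,70,50))):
    im=cv2.imread(f'pics/{n}6.png'); x,y,w,h=box; m=cv2.inRange(cv2.cvtColor(im,cv2.COLOR_BGR2HSV),(105,150,50),(125,255,255))[y:y+h,x:x+w]
    k,l,st,ce=cv2.connectedComponentsWithStats(m); print(n,[(list(map(int,s+[x,y,0,0,0])),(c+[x,y]).round(1)) for s,c in zip(st[1:],ce[1:]) if s[4]>40])
    for th in(1.65,1.7,1.75):
        f=lambda r,h:np.round(proj(n,H+RC@(r*np.array([-np.cos(th),0,np.sin(th)])+h*np.array([np.sin(th),0,np.cos(th)]))),1)
        print(th,'under centre',f(159,8),'front edge',f(173,8),f(173,15),'root',f(145,8))
E
```

```text
top [([409, 105, 51, 30, 782], array([434.1, 118.2]))]
1.65 under centre [433.1 134.2] front edge [434.7 130.1] [433.5 126.5] root [431.5 138.2]
1.7 under centre [431.6 130.4] front edge [433.1 125.9] [431.8 122.4] root [430.1 134.8]
1.75 under centre [430.1 126.7] front edge [431.4 121.8] [430.1 118.5] root [428.8 131.5]
side [([426, 141, 37, 15, 194], array([443.1, 147.9]))]
1.65 under centre [441.5 154.1] front edge [442.8 147.1] [443.8 145.4] root [440.1 160.9]
1.7 under centre [442.5 152.5] front edge [444.  145.3] [445.  143.9] root [441.1 159.5]
1.75 under centre [443.6 151.1] front edge [445.1 143.9] [446.  142.6] root [442.  158.2]
```

```bash
python3 -c "
from h import *
print(monitor.state()['time']); print(job.finish_job())"
```

```text
32.6583
the job is handed in; nothing more can be done
None
```

The job is done and handed in at 32.7 s, with no reported errors. I pushed the release with the pin until the lid popped up, put the pin back in its own rack hole, then swung the lid back with closed fingers under the lip. The pin went back before the lid was swung, so the gripper was empty for that step.

**Release:** the push force rose from 1.6 to 4.6 N, then hit the bottom stop at about 8 N. The next pictures showed the lid ajar.

**Lid:** the swing ended on a firm stop (about 15 N), with the fingertip where it should be at 1.75 rad. The lip position in the top view also fits 1.75. A rougher plane fit to the depth image read 1.71–1.72, which disagrees slightly. I put that down to the recessed window and trusted the other two.

**Pin:** it reached the hole floor and stands in the rack, with its top about 6 mm (roughly 2°) from where it was, which is within the slack of the hole.

**Other things:** comparing start and end pictures showed changes only at the lid, the pin and the arm. The tubes, bottles, vials and tip box did not move.

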